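Jack up the weighted sole press and hold it

TASK

Set the blue lever jack flat on the bench with its saddle centred under the yellow lift point of the sole press. Then pump the red handle: press it all the way down once as a trial lift, let it come fully back up so the beam settles, and press it all the way down again. Finish while holding the handle down with the gripper, so that the jack alone keeps the beam raised; do not push on the press itself, and leave everything else on the bench where it is.

Things in the scene. Friction and masses are not known exactly. Their poses are not given: they have to be found in the camera images.
- press: Fixed dark-green sole press (a sole lies clamped in it). Origin on the bench right below the lift point; x points from there into the press, y along the beam to its hinge (x +150, y +340, 115 mm up). Base plate 20 mm thick, x +60 to +240, y -60 to +360 mm. Beam top 130 mm up, its round weight 172 mm. The bench below the lift pad is free for x under +60 mm: bring the jack in along +x.
- lift_point (a point): Centre of the flat underside of the yellow lift pad's steel disc (34 mm across), 79 mm up with the beam down; rises with the beam, whose weight loads it with 13 to 20 N and brings it back down. The yellow block spans x -22 to +34, y +-22 mm about it in the press's axes, its top 26 mm higher, with a red dot above this point.
- jack: Loose blue lever jack, 0.75 to 1 kg. Origin: centre of the underside of its base plate (268 mm along x, 80 along y, 12 thick); x points from handle to saddle, z up. Saddle at x +110; its ram sleeve is 42 mm across and 58 mm high. Pump housing x -14 to +38, y +-25, top 75 mm up.
- saddle_top (a point): Centre of the top face of the jack's saddle, a dark steel disc 36 mm across: 73 mm above the underside of the jack with the handle up (6 mm below the lift point). It rises 5.6 mm for each 0.1 rad of the handle.
- jack_saddle: The saddle disc with its ram; origin at the centre of its top face.
- jack_lever (a joint): Pump handle, rad: 0 = up (it points to the jack's -x, 0.52 rad above level), grows as it is pressed down, stop at 0.55. A spring and the load bring it back to 0. Pivot axis along y at x 0, z +55 mm of the jack, grip 130 mm out. Holding it down takes about 4 N at the grip unloaded, 9 to 13 N with the beam raised.
- pump_grip (a point): Red crossbar at the handle's end, 22 mm in diameter, 64 mm long across (along the jack's y); origin at its centre, which is 120 mm above the bench at joint 0 and about 51 mm at the stop. Press on its top from above.
- hammer: Hammer with a wooden handle, 260 mm long and 26 mm high, lying on the bench; bystander.
- glue_jar: Glue jar 68 mm wide, 85 mm high, yellow label, black cap; bystander. Origin centre of underside.
- tool_cup: White and blue cup 72 mm wide, 95 mm high, with a black tool handle standing in it to 155 mm; bystander. Origin centre of underside.
- pincers: Steel pincers with red handles, 165 mm long, 15 mm high, lying flat; bystander.
- jack_fin (a point): Where to pinch the jack to carry it: on the steel fin on its housing, 107 mm up, at x +12 of the jack. The fin is 36 mm along x, 14 mm thick in y (pinch it across y), from 75 to 125 mm up.
- tack_tin: Low round tin of tacks, 60 mm wide, 35 mm high, red band; bystander. Origin centre of underside.

How it is judged:
On the way, in this order (a step that is already met when the one before it is completed fails the run):
1. the jack stands flat on the bench, handle up, its saddle under the lift point within 12 mm, beam still down (horizontal distance between saddle_top and lift_point below 0.012 m and height (world z) of jack below 0.004 m and angle between jack's own z axis and vertical below 0.04 rad and linear speed of jack below 0.02 m/s and value of joint jack_lever below 0.06 rad and height (world z) of lift_point below 0.082 m), for 0.2 s.
2. trial stroke: handle down, the saddle lifts the beam (value of joint jack_lever above 0.42 rad and height (world z) of lift_point above 0.093 m and contact force between jack_saddle and press above 4 N), for 0.1 s.
3. handle back up, beam settled down (value of joint jack_lever below 0.08 rad and height (world z) of lift_point below 0.082 m), for 0.1 s.
4. second stroke: handle down, beam raised again (all of step 2), for 0.1 s.
At the end, for the whole second after the job is handed in: Fingers hold the red grip down (over 3 N, handle past 0.42 rad); lift point over 93 mm up (raised 14 mm), resting on the saddle (over 4 N), not on the robot; saddle within 15 mm of the lift point, jack flat on the bench (all of step 4 and contact force between the fingers and jack above 3 N and contact force between each of the arm, the fingers and press below 0.5 N and horizontal distance between saddle_top and lift_point below 0.015 m and height (world z) of jack below 0.004 m and angle between jack's own z axis and vertical below 0.05 rad); the arm keeps its last pose, push and grip.
It fails at once if the robot pushes or lifts the press itself with more than 8 N (contact force between any of the arm, the fingers and press above 8 N).
It fails at once if the jack is tipped over (angle between jack's own z axis and vertical above 0.6 rad).
It fails at once if a bystander is shoved or knocked over (distance of any of hammer, glue_jar, tool_cup, pincers, tack_tin from where it was at the start of the episode above 0.03 m).
It also fails if it takes over 67 s, if anything falls off the work surface, if the arm or the gripper's body presses on something with over 40 N, if the wrist force passes 120 N, or if a joint passes its speed limit or range.

ROBOT

A 6-joint arm with a two-finger parallel gripper is mounted at the origin on the work surface. World frame = base frame: x ahead of the robot, y to its left, z up, the work surface at z = 0. Lengths are in m, angles in rad, forces in N, time in s.
With the tool pointing down it reaches from about 0.35 to 0.975 m from the base axis. Payload 4.9 kg.
Tool frame: the origin (TCP) lies midway between the tips of the shut fingers; the grasp point (between the pads) lies 19 mm behind it; z points along the fingers, y is the direction in which the jaws open and shut (so a half turn about z gives the same grasp; the last joint's range is limited). The gripper opens to 85 mm and grips with 20 to 120 N. Pads are 22 mm wide; open, the fingers measure 114 mm over their backs; the gripper's body (76 mm by 85 mm) begins 54 mm behind the grasp point. The pads swing forward as they close: fully open they stand 13 mm farther back than shut.
Start: joints at [1.138, 0.053, 1.613, -0, 1.476, -0.119], TCP at [0.193, 0.594, 0.231] pointing down, gripper open.
Joint ranges: [-3.01, 3.01], [-1.01, 2.22], [0.06, 2.58], [-1.02, 4.17], [0.09, 2.62], [-3.14, 3.14]. Speed limits (rad/s): [2.57, 2.57, 3.14, 3.14, 3.14, 3.14].

INTERFACE

Orientations are given as a unit quaternion [w, x, y, z].
In Python, from bench import sensors, optics, r gives the robot as it stands.
- The arm moves only by the shell command python3 -m inch 'ROWS' [OPENING]. ROWS is JSON, a list of rows, each a list of 4 numbers: the shift along the tool's x, y, z in m, then the turn about the tool's z in rad. In form: [[dx, dy, dz, spin], ...]. A call has 1 to 12 rows; each row is the pose to reach, as a shift and turn from the pose commanded when the call began, along the tool's axes at that moment; what a row does not reach only later rows make up. A row lasts 1/12 s, in which the tool goes at most 41.7 mm and 7.16 degrees, less where a joint would pass 70% of its speed; a pose out of reach is approached as far as the arm can. A call with a gripper value outside its range is refused whole. OPENING is the closure in counts, from 0 (fully open) to 255 (shut), set as the call begins (- or left out, the last holds). The fingers move at their own pace and stop on an object; the grip force is fixed at half the most. Time passes only in rows, so rows that repeat a pose let the fingers close. It gives the time, the measured TCP pose, the force and the opening at its end, in the units of the state.
- sensors.get_state(): the state, without advancing time (a new reading comes with each control period).
- optics.get_image(name): name is "side" or "top" or "wrist"; returns a dict with "frame" (480x640x3 uint8, red, green, blue), "z_map" (480x640 float32, m along the optical axis (not along the pixel's ray), 0 where there is no reading), "fx", "fy", "cx", "cy" (pixels), "cam_to_world" (4x4, takes a point from camera to world coordinates). Camera axes: x right, y up, looking along -z (the intrinsics and any distortion apply to the point x, -y, -z); pixel columns grow to the right and rows downward; lengths in m; the calibration is good to about 2 mm. A picture is of the moment at which its call begins.
- r.finish_job(): hands the job in, once; it reports no verdict.
The state is a dict: "t": time; "q": joint angles; "qd": joint speeds; "effort": joint torques, N m; "eef_pos": TCP position; "tcp_rot": TCP orientation; "ft_force": force on the tool from outside, world axes, zero at the start; "moment": the same for the moment, N m; "gripper_width": opening from 0.0 (shut) to 1.0 (fully open).
Only numpy, scipy, OpenCV 4.12 (cv2) and the standard library are available. Lean on these libraries where they do the work, as an engineer would, in place of code of your own. Each camera call takes 0.05 s, during which the arm holds its last target. There are 200 camera calls.

## Working session

There is one attempt and no reset: what is moved stays moved. The work goes in short steps, Python scripts to look and compute and a shell command to move; the robot and the scene stay as the last step left them, time stands still between calls to the robot, and variables do not carry over. Pictures are saved under pics/ and viewed, about 8 in all and at most 12, crops included, and the job is handed in when it is done.

```bash
mkdir -p pics; ls; cat > h.py <<'E'
import numpy as np, cv2
from bench import sensors, optics, r
def grab(n,save=None):
    d=optics.get_image(n)
    if save: cv2.imwrite('pics/'+save,d['frame'][:,:,::-1])
    np.savez('/tmp/'+n+'.npz',**{k:v for k,v in d.items()})
    return d
def cloud(d):
    z=d['z_map'];v,u=np.mgrid[0:480,0:640]
    P=np.stack([(u-d['cx'])/d['fx']*z,-(v-d['cy'])/d['fy']*z,-z],-1)
    T=d['cam_to_world'];return P@T[:3,:3].T+T[:3,3]
E
python3 - <<'E'
from h import *
s=sensors.get_state();print({k:np.round(v,3) for k,v in s.items()})
for n in('top','side'):
    d=grab(n,n+'0.png');print(n,[k for k in d],d['fx'],d['cx'],np.round(d['cam_to_world'],3).tolist(),(d['z_map']>0).mean())
E
```

```text
pics
{'t': np.float64(0.0), 'q': array([ 1.138,  0.053,  1.614, -0.   ,  1.476, -0.119]), 'qd': array([-0.   ,  0.001, -0.001, -0.001,  0.001, -0.001]), 'effort': array([ 0.0000e+00, -3.9366e+01, -3.7019e+01, -0.0000e+00,  7.0000e-03,
       -0.0000e+00]), 'eef_pos': array([0.193, 0.594, 0.23 ]), 'tcp_rot': array([-0.   ,  0.156,  0.988, -0.001]), 'ft_force': array([-0.223, -0.292,  0.033]), 'moment': array([-0.043, -0.015,  0.044]), 'gripper_width': np.float64(1.003)}
top ['frame', 'z_map', 'fx', 'fy', 'cx', 'cy', 'cam_to_world'] 440.1944245270684 326.59597389228054 [[0.017, 0.987, -0.162, 0.357], [-1.0, 0.013, -0.025, -0.045], [-0.023, 0.163, 0.986, 1.154], [0.0, 0.0, 0.0, 1.0]] 0.9959993489583333
side ['frame', 'z_map', 'fx', 'fy', 'cx', 'cy', 'cam_to_world'] 478.8478895847997 312.26334620030076 [[0.997, 0.053, -0.063, 0.428], [-0.082, 0.592, -0.801, -1.111], [-0.005, 0.804, 0.595, 0.888], [0.0, 0.0, 0.0, 1.0]] 0.996064453125
```

View pics/top0.png

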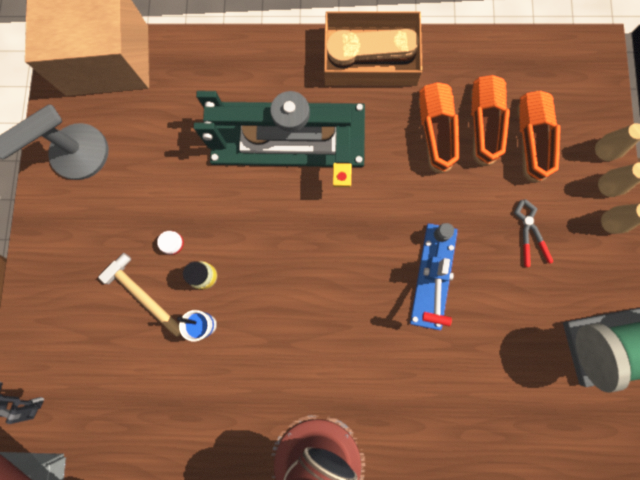

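View pics/side0.png

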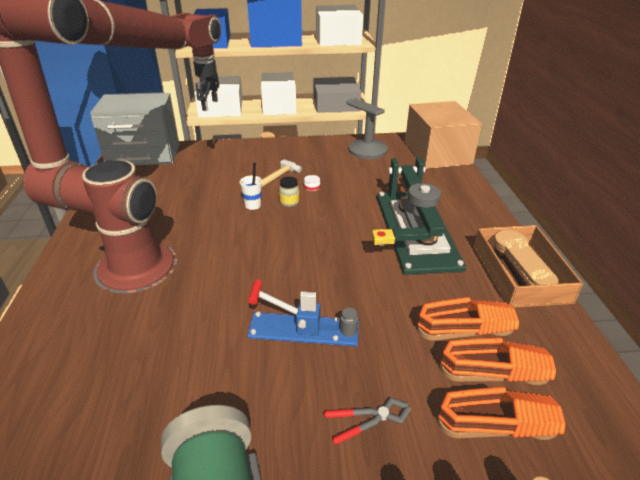

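The top view shows the jack at about (435,275), with its saddle up at (446,231) and the red grip at (437,320). The yellow lift pad is at (342,174), with its red dot. The bystanders are well to the left or right of the path. In the side view the jack's fin is at (308,300). Next I measure.

```bash
cat > meas.py <<'E'
from h import *
def mask(d,name):
    hsv=cv2.cvtColor(d['frame'],cv2.COLOR_RGB2HSV);H,S,V=[hsv[...,i].astype(int) for i in range(3)]
    return {'blue':(H>100)&(H<125)&(S>120)&(V>60),'yellow':(H>20)&(H<35)&(S>150)&(V>120),'red':((H<6)|(H>174))&(S>180)&(V>90)}[name]
def near(P,c,rad): return np.hypot(P[...,0]-c[0],P[...,1]-c[1])<rad
def rep(d,jc,pc):
    P=cloud(d)
    b=mask(d,'blue')&near(P,jc,.2)
    low=b&(P[...,2]<.03)
    if low.sum()>50:
        q=P[low][:,:2];(c,s,a)=cv2.minAreaRect((q*1000).astype(np.float32));print('blue base n',low.sum(),'c',np.round(c,1),s,a,'z',np.median(P[low][:,2]))
    f=near(P,jc,.2)&(P[...,2]>.113)&(P[...,2]<.135)&~mask(d,'red');print('fin top',f.sum(),np.round(P[f].mean(0),4) if f.any() else'')
    g=mask(d,'red')&near(P,jc,.25)&(P[...,2]>.03);
    if g.any():print('grip',g.sum(),np.round(P[g].mean(0),4))
    y=(mask(d,'yellow')|mask(d,'red'))&near(P,pc,.06)&(P[...,2]>.095);
    if y.any():
        q=P[y];print('ytop',y.sum(),np.round(q.mean(0),4),cv2.minAreaRect((q[:,:2]*1000).astype(np.float32)))
    dd=mask(d,'red')&near(P,pc,.05)
    if dd.any():print('dot',dd.sum(),np.round(P[dd].mean(0),4))
E
python3 - <<'E'
from meas import *
for n in('top','side'):
    d=dict(np.load('/tmp/'+n+'.npz'));P=cloud(d);print(n)
    if n=='top':
        jc=P[275,425][:2];pc=P[174,342][:2];print(P[275,425],P[174,342],P[231,446],P[400,400])
    rep(d,jc,pc)
    # saddle/ram: dark, z>.05 and beyond
    s=near(P,jc,.16)&(P[...,2]>.066)&(P[...,2]<.08)&~mask(d,'red')&~mask(d,'blue');print('sad',np.round(P[s].mean(0),4),s.sum())
    g=(P[...,2]>.01)&(P[...,2]<.03)&near(P,pc+np.array([.15,.15]),.3)&(d['frame'][...,1]>d['frame'][...,0]*1.2)
    print('press base',g.sum(),cv2.minAreaRect((P[g][:,:2]*1000).astype(np.float32)))
E
```

```text
top
[ 0.46946521 -0.26871111  0.02613145] [ 0.70925991 -0.05304282  0.10692728] [ 0.57489882 -0.31303076  0.07504917] [ 0.15768207 -0.20518742  0.00206163]
blue base n 1623 c [ 469.9 -294.1] (79.84930419921875, 265.3868408203125) 79.14644622802734 z 0.01249219572510607
fin top 193 [ 0.4304 -0.2824  0.1232]
grip 221 [ 0.3593 -0.2747  0.1291]
ytop 345 [ 0.7107 -0.0525  0.1057] ((711.6402587890625, -51.888031005859375), (58.897762298583984, 42.392024993896484), 0.8171979188919067)
dot 44 [ 0.7039 -0.0516  0.1073]
sad [ 0.5355 -0.3072  0.0738] 264
press base 2883 ((852.8787231445312, 96.89092254638672), (414.29962158203125, 179.1383056640625), 89.75167083740234)
side
blue base n 1887 c [ 468.3 -295.7] (82.86611938476562, 264.54852294921875) 78.96651458740234 z 0.01093794207031129
fin top 152 [ 0.4486 -0.2937  0.1209]
grip 194 [ 0.3578 -0.2815  0.1257]
ytop 199 [ 0.7096 -0.0588  0.1028] ((710.2515258789062, -52.41290283203125), (50.51675033569336, 55.829715728759766), 88.21224975585938)
dot 21 [ 0.7023 -0.0515  0.1058]
sad [ 0.524  -0.3065  0.0727] 270
press base 1581 ((851.293212890625, 94.2217025756836), (423.6122741699219, 177.55081176757812), 89.87442016601562)
```

```bash
cat >> h.py <<'E'
from scipy.spatial.transform import Rotation as Ro
def pose():
    s=sensors.get_state();w=s['tcp_rot'];R=Ro.from_quat([w[1],w[2],w[3],w[0]]).as_matrix();return s,np.array(s['eef_pos']),R
def to(x,y,z,ydeg=None):
    s,p,R=pose();d=R.T@(np.array([x,y,z])-p);a=np.degrees(np.arctan2(R[1,1],R[0,1]))
    print('t %.2f'%s['t'],'tcp',np.round(p,4),'yang %.2f'%a,'tilt z',np.round(R[:,2],3),'F',np.round(s['ft_force'],2),'gw %.3f'%s['gripper_width'],'shift',np.round(d,4),'spin',None if ydeg is None else round(np.radians(a-ydeg),4))
E
python3 -c "
from h import *
to(.43,.15,.231);to(.481,-.297,.2,79.1)"
```

```text
t 0.10 tcp [0.1927 0.594  0.2302] yang 72.02 tilt z [-0.001 -0.002 -1.   ] F [ 0.45 -1.16 -0.69] gw 1.003 shift [-3.628e-01 -3.490e-01 -3.000e-04] spin None
t 0.10 tcp [0.1927 0.594  0.2302] yang 72.02 tilt z [-0.001 -0.002 -1.   ] F [ 0.45 -1.16 -0.69] gw 1.003 shift [-0.5493 -0.7584  0.0314] spin -0.1236
```

```bash
python3 -m inch '[[-0.03,-0.03,0,0],[-0.06,-0.06,0,0],[-0.09,-0.087,0,0],[-0.12,-0.115,0,0],[-0.15,-0.144,0,0],[-0.18,-0.173,0,0],[-0.21,-0.2,0,0],[-0.24,-0.23,0,0],[-0.27,-0.26,0,0],[-0.3,-0.29,0,0],[-0.33,-0.32,0,0],[-0.36,-0.35,0,0]]' 0
python3 -c "
from h import *
to(.481,-.297,.2,79.1)"
```

```text
t: 1.1
eef_pos: [0.4257, 0.1519, 0.231]
tcp_rot: [0.0, 0.156, 0.988, 0.0]
ft_force: [0.3, -0.1, 1.1]
gripper_width: 1.0
t 1.10 tcp [0.4257 0.1519 0.231 ] yang 72.03 tilt z [ 0.  0. -1.] F [ 0.33 -0.12  1.07] gw 1.000 shift [-0.1911 -0.4099  0.031 ] spin -0.1234
```

```bash
python3 -m inch '[[-0.017,-0.037,0,-0.02],[-0.034,-0.074,0,-0.04],[-0.051,-0.111,0,-0.06],[-0.068,-0.148,0,-0.08],[-0.085,-0.185,0,-0.1],[-0.102,-0.222,0,-0.123],[-0.119,-0.259,0,-0.123],[-0.136,-0.296,0,-0.123],[-0.153,-0.33,0,-0.123],[-0.17,-0.366,0,-0.123],[-0.187,-0.4,0,-0.123],[-0.191,-0.41,0,-0.123]]'
python3 - <<'E'
from meas import *
to(.481,-.297,.14,79.1)
d=grab('wrist','w1.png');rep(d,np.array([.469,-.295]),np.array([.7035,-.052]))
E
```

```text
t: 2.1
eef_pos: [0.4803, -0.2995, 0.2305]
tcp_rot: [-0.0, 0.097, 0.995, -0.001]
ft_force: [-0.5, 0.6, -0.2]
gripper_width: 0.997
t 2.10 tcp [ 0.4803 -0.2995  0.2305] yang 78.84 tilt z [-0.001 -0.001 -1.   ] F [-0.48  0.57 -0.19] gw 0.997 shift [-0.0003  0.0027  0.0905] spin -0.0045
blue base n 9525 c [ 476.9 -294.6] (78.81463623046875, 247.11947631835938) 79.31281280517578 z 0.01102257867974371
fin top 5771 [ 0.3836 -0.2768  0.1258]
grip 462 [ 0.3567 -0.2726  0.127 ]
ytop 33 [ 0.6846 -0.0688  0.0997] ((690.1329345703125, -68.39385986328125), (12.073369979858398, 23.240232467651367), 72.55284881591797)
```

View pics/w1.png

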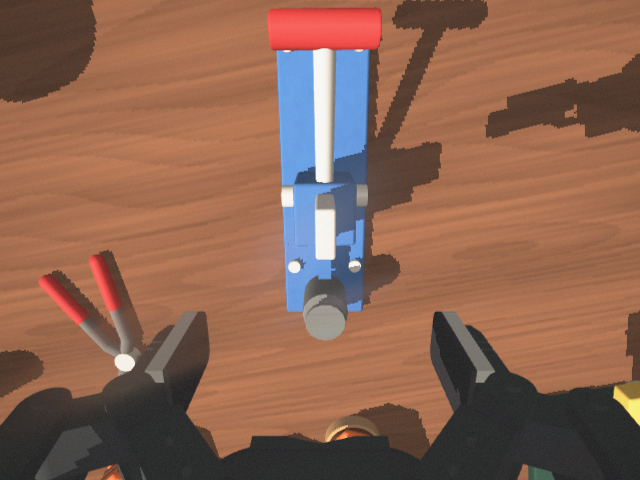

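The wrist view shows the fin top at about (325,196)–(325,258) and the saddle disc at (325,320). The jack is aligned with the image columns and sits between the fingers.

```bash
python3 - <<'E'
from meas import *
d=dict(np.load('/tmp/wrist.npz'));P=cloud(d);v,u=np.mgrid[0:480,0:640]
g=(v>185)&(v<270)&(abs(u-325)<25)&(P[...,2]>.118)&(P[...,2]<.132)
print('fin',g.sum(),cv2.minAreaRect((P[g][:,:2]*1000).astype(np.float32)),P[g][:,2].mean())
g=(v>280)&(v<350)&(abs(u-325)<35)&(P[...,2]>.068)&(P[...,2]<.08)
print('sad',g.sum(),cv2.minAreaRect((P[g][:,:2]*1000).astype(np.float32)),P[g][:,2].mean())
to(.481,-.297,.088,79.1)
E
```

```text
fin 1058 ((480.6419982910156, -295.2102355957031), (13.580004692077637, 35.87677764892578), 79.36685943603516) 0.12372428283640473
sad 1184 ((576.9754638671875, -312.9864196777344), (35.439979553222656, 35.051605224609375), 59.48690414428711) 0.0718178406502493
t 2.15 tcp [ 0.4802 -0.299   0.2304] yang 78.82 tilt z [-0.001 -0.    -1.   ] F [-0.37 -1.24 -1.13] gw 1.001 shift [-0.0006  0.0023  0.1424] spin -0.0048
```

```bash
python3 -m inch '[[0,0.0035,0.02,-0.006],[0,0.0035,0.045,-0.006],[0,0.0035,0.07,-0.006],[0,0.0035,0.095,-0.006],[0,0.0035,0.115,-0.006],[0,0.0035,0.13,-0.006],[0,0.0035,0.138,-0.006],[0,0.0035,0.1415,-0.006],[0,0.0035,0.1415,-0.006]]' 0
python3 -m inch '[[0,0,0,0],[0,0,0,0],[0,0,0,0],[0,0,0,0],[0,0,0,0],[0,0,0,0],[0,0,0,0],[0,0,0,0],[0,0,0,0],[0,0,0,0]]' 255
python3 -c "
from h import *
to(.481,-.297,.112,79.1)"
```

```text
t: 2.9
eef_pos: [0.4811, -0.2908, 0.0893]
tcp_rot: [-0.001, 0.092, 0.996, 0.0]
ft_force: [-0.1, -0.2, 0.5]
gripper_width: 1.0
t: 3.73
eef_pos: [0.4815, -0.2924, 0.0902]
tcp_rot: [0.0, 0.092, 0.996, -0.001]
ft_force: [-1.1, -3.1, 1.3]
gripper_width: 0.157
t 3.73 tcp [ 0.4815 -0.2924  0.0902] yang 79.41 tilt z [ 0.001 -0.002 -1.   ] F [-1.11 -3.15  1.27] gw 0.157 shift [-0.0003 -0.0047 -0.0217] spin 0.0054
```

```bash
python3 -m inch '[[0,0,-0.003,0],[0,0,-0.009,0],[0,0,-0.016,0],[0,0,-0.022,0],[0,0,-0.025,0],[0,0,-0.025,0],[0,0,-0.025,0]]'
python3 - <<'E'
from meas import *
to(.505,-.052,.115,90)
d=grab('side','s2.png');P=cloud(d)
b=mask(d,'blue')&near(P,(.469,-.295),.2)&(P[...,2]<.06);q=P[b]
u=(q[:,:2]-[.469,-.295])@[.982,-.188]
for a,c in((-.13,-.05),(-.05,.05),(.07,.13)):
    k=(u>a)&(u<c);print(k.sum(),np.percentile(q[k][:,2],[5,50,95]).round(4))
E
```

```text
t: 4.32
eef_pos: [0.4814, -0.2916, 0.115]
tcp_rot: [0.0, 0.092, 0.996, -0.0]
ft_force: [-0.6, -0.0, -10.2]
gripper_width: 0.153
t 4.32 tcp [ 0.4814 -0.2916  0.115 ] yang 79.42 tilt z [ 0. -0. -1.] F [-5.900e-01 -1.000e-02 -1.017e+01] gw 0.153 shift [0.0208 0.2399 0.    ] spin -0.1847
749 [0.0323 0.036  0.0388]
768 [0.0316 0.0365 0.0562]
295 [0.0306 0.0361 0.0571]
```

View pics/s2.png

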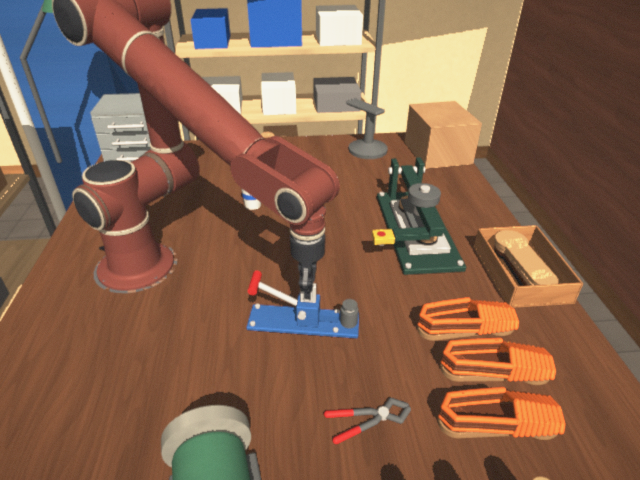

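Lifted: the jack hangs level in the gripper, with its base top about 36 mm up along its whole length (side image (303,320)). Next I move in front of the press and turn it.

```bash
python3 -m inch '[[0.001,0.008,0,-0.005],[0.003,0.03,0,-0.02],[0.005,0.055,0,-0.04],[0.007,0.08,0,-0.06],[0.009,0.105,0,-0.08],[0.011,0.13,0,-0.1],[0.014,0.155,0,-0.12],[0.016,0.18,0,-0.14],[0.018,0.205,0,-0.16],[0.02,0.225,0,-0.178],[0.021,0.237,0,-0.185],[0.021,0.24,0,-0.185]]'
python3 - <<'E'
from meas import *
for n in('top','side'):
    d=grab(n,n+'3.png');P=cloud(d);jc=np.array([.493,-.052]);rep(d,jc,np.array([.7035,-.052]))
    b=mask(d,'blue')&near(P,jc,.2)&(P[...,2]<.047);print(cv2.minAreaRect((P[b][:,:2]*1000).astype(np.float32)),np.median(P[b][:,2]))
    s=near(P,jc+[.11,0],.03)&(P[...,2]>.09)&(P[...,2]<.105);print('sad',s.sum(),P[s].mean(0),cv2.minAreaRect((P[s][:,:2]*1000).astype(np.float32)))
d=grab('wrist','w3.png');P=cloud(d)
s=near(P,jc+[.11,0],.03)&(P[...,2]>.09)&(P[...,2]<.105);print('wrist sad',s.sum(),P[s].mean(0),cv2.minAreaRect((P[s][:,:2]*1000).astype(np.float32)))
g=mask(d,'red')&near(P,jc-[.11,0],.06);print('wrist grip',P[g].mean(0))
to(.505,-.052,.092,90)
E
```

```text
t: 5.37
eef_pos: [0.5043, -0.0496, 0.1144]
tcp_rot: [-0.0, -0.001, 1.0, 0.001]
ft_force: [-0.3, -0.6, -9.3]
gripper_width: 0.16
fin top 24 [ 0.444  -0.0514  0.1159]
grip 45 [ 0.7038 -0.0517  0.1076]
ytop 348 [ 0.7109 -0.0525  0.1057] ((711.5499877929688, -51.86918640136719), (59.84165573120117, 42.36921691894531), 0.8400858640670776)
dot 45 [ 0.7038 -0.0517  0.1076]
((472.41851806640625, -50.328094482421875), (74.30284118652344, 52.339683532714844), 75.15370178222656) 0.03685805432531475
sad 0 [nan nan nan] ((0.0, 0.0), (0.0, 0.0), 0.0)
blue base n 84 c [488.1 -89.7] (155.81639099121094, 204.3462371826172) 53.302921295166016 z 0.028251542391359852
fin top 155 [ 0.4608 -0.0599  0.1246]
grip 154 [ 0.4213 -0.0595  0.1444]
ytop 198 [ 0.7093 -0.0587  0.1028] ((710.3795166015625, -54.24948501586914), (52.77364730834961, 56.467411041259766), 88.47674560546875)
dot 20 [ 0.7022 -0.051   0.1052]
((490.57537841796875, -31.192222595214844), (262.7142333984375, 130.5430145263672), 0.3746216595172882) 0.035429143654714335
sad 95 [ 0.60213161 -0.05503674  0.09589455] ((602.11669921875, -52.8372802734375), (35.92813491821289, 33.648807525634766), 79.83948516845703)
wrist sad 595 [ 0.58682955 -0.05101095  0.09460233] ((587.828125, -50.81584548950195), (28.087242126464844, 8.424391746520996), 87.68067932128906)
wrist grip [nan nan nan]
t 5.52 tcp [ 0.5047 -0.0523  0.1147] yang 90.02 tilt z [-0.    -0.001 -1.   ] F [ 0.69  0.15 -8.94] gw 0.153 shift [-0.0003  0.0003  0.0227] spin 0.0004<stdin>:5: RuntimeWarning: Mean of empty slice.
  ret = um.true_divide(
<stdin>:8: RuntimeWarning: Mean of empty slice.
```

View pics/w3.png

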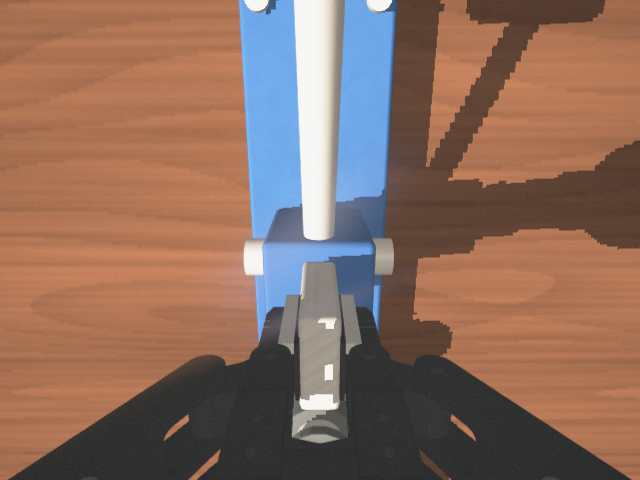

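The wrist view shows the jack straight in the gripper: base edges at columns 250 and 390, fin at (320,330). In the side view the saddle is at (0.602,-0.053) and the pad dot at (0.702,-0.051). So I lower it 22 mm, then move in 100 mm.

```bash
python3 -m inch '[[0,0,0.004,0],[0,0,0.011,0],[0,0,0.018,0],[0,0,0.022,0],[0,0,0.022,0],[-0.004,0,0.022,0],[-0.012,0,0.022,0],[-0.022,0,0.022,0],[-0.032,0.001,0.022,0],[-0.042,0.001,0.022,0],[-0.052,0.001,0.022,0],[-0.06,0.001,0.022,0]]'
python3 -m inch '[[-0.006,0,0,0],[-0.013,0,0,0],[-0.02,0,0,0],[-0.027,0,0,0],[-0.033,0,0,0],[-0.037,0,0,0],[-0.04,0,0,0],[-0.04,0,0,0]]'
python3 - <<'E'
from meas import *
to(.605,-.051,.09,90)
d=grab('side','s4.png');P=cloud(d);jc=np.array([.593,-.052])
s=near(P,jc+[.11,0],.04)&(P[...,2]>.045)&(P[...,2]<.083);print('sad/sleeve',s.sum(),P[s].mean(0),np.percentile(P[s],[1,99],axis=0))
g=mask(d,'red')&near(P,jc+[.11,0],.05)&(P[...,2]>.09);print('dot',P[g].mean(0),g.sum())
im=cv2.resize(d['frame'][170:350,260:500,::-1],None,fx=3,fy=3);cv2.imwrite('pics/s4c.png',im)
E
```

```text
t: 6.52
eef_pos: [0.5665, -0.0509, 0.093]
tcp_rot: [0.0, -0.0, 1.0, -0.0]
ft_force: [-0.2, -0.2, -8.8]
gripper_width: 0.154
t: 7.18
eef_pos: [0.6054, -0.0509, 0.0929]
tcp_rot: [0.0, -0.0, 1.0, -0.0]
ft_force: [0.2, -0.9, -9.8]
gripper_width: 0.157
t 7.18 tcp [ 0.6054 -0.0509  0.0929] yang 90.01 tilt z [ 0. -0. -1.] F [ 0.17 -0.86 -9.81] gw 0.157 shift [ 0.0004 -0.0001  0.0029] spin 0.0003
sad/sleeve 147 [ 0.70074384 -0.06506077  0.05993393] [[ 0.68275432 -0.07614166  0.04568491]
 [ 0.72279181 -0.04806765  0.07771476]]
dot [ 0.70219693 -0.05125631  0.10562815] 19
```

View pics/s4c.png

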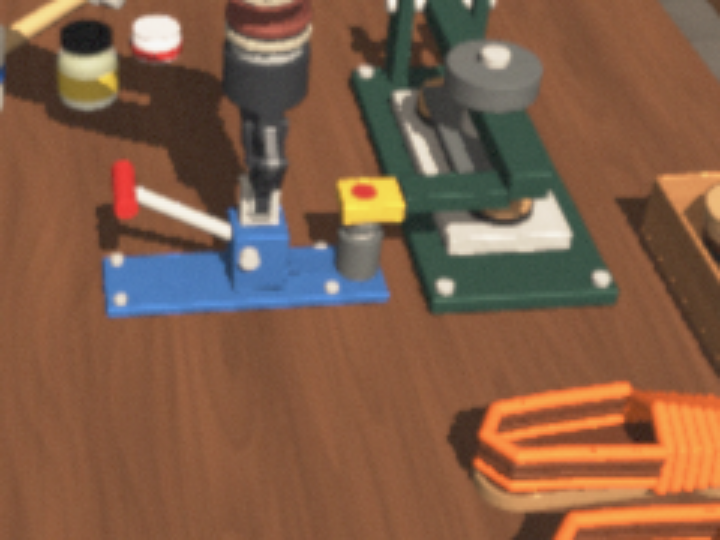

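The crop shows the jack under the pad: ram at (358,250), red dot at (363,190), handle up. The sleeve's mid-x is 0.703 against the dot's 0.702. Lower and release.

```bash
python3 -m inch '[[0,0,0.001,0],[0,0,0.002,0],[0,0,0.003,0],[0,0,0.003,0],[0,0,0.003,0]]'
python3 -m inch '[[0,0,0,0],[0,0,0,0],[0,0,0,0],[0,0,0,0],[0,0,0,0],[0,0,0,0],[0,0,0,0]]' 0
python3 -m inch '[[0,0,-0.03,0],[0,0,-0.06,0],[0,0,-0.09,0],[0,0,-0.12,0],[0.04,0,-0.12,0],[0.08,0,-0.12,0],[0.11,0,-0.12,0],[0.11,0,-0.12,0]]'
python3 - <<'E'
from meas import *
jc=np.array([.593,-.052])
d=grab('side','s5.png');P=cloud(d)
s=near(P,jc+[.11,0],.04)&(P[...,2]>.045)&(P[...,2]<.083);print('sad/sleeve',s.sum(),np.percentile(P[s],[1,99],axis=0).round(4))
rep(d,jc,np.array([.7035,-.052]))
d=grab('wrist','w5.png');P=cloud(d);rep(d,jc,np.array([.7035,-.052]))
b=mask(d,'red')&near(P,jc-[.11,0],.08);print('grip w',b.sum(),P[b].mean(0),cv2.minAreaRect((P[b][:,:2]*1000).astype(np.float32)))
d=grab('top');P=cloud(d);rep(d,jc,np.array([.7035,-.052]))
to(.48,-.051,.15,90)
E
```

```text
t: 7.65
eef_pos: [0.6048, -0.051, 0.0903]
tcp_rot: [0.0, -0.0, 1.0, -0.0]
ft_force: [-1.8, 0.2, -6.1]
gripper_width: 0.155
t: 8.23
eef_pos: [0.605, -0.0509, 0.0901]
tcp_rot: [0.0, -0.0, 1.0, -0.0]
ft_force: [-0.2, -0.1, 0.2]
gripper_width: 0.997
t: 8.9
eef_pos: [0.4903, -0.0503, 0.2085]
tcp_rot: [-0.002, 0.0, 1.0, 0.0]
ft_force: [-0.2, 0.3, -0.2]
gripper_width: 0.998
sad/sleeve 142 [[ 0.6822 -0.0758  0.0455]
 [ 0.72   -0.0465  0.0765]]
blue base n 1256 c [591. -56.] (262.801513671875, 87.26136016845703) 0.4077637791633606 z 0.011008854976563953
fin top 111 [ 0.5769 -0.0577  0.1203]
grip 148 [ 0.5088 -0.06    0.1225]
ytop 200 [ 0.7094 -0.0587  0.103 ] ((709.51611328125, -53.639991760253906), (47.548004150390625, 56.262393951416016), 87.9462661743164)
dot 20 [ 0.7021 -0.0513  0.1054]
blue base n 5477 c [591.4 -51.1] (265.5938415527344, 78.5169906616211) 0.051358480006456375 z 0.010970095888415465
fin top 4860 [ 0.5029 -0.0509  0.1256]
grip w 0 [nan nan nan] ((0.0, 0.0), (0.0, 0.0), 0.0)
blue base n 454 c [593.6 -53. ] (76.55046081542969, 263.8769226074219) 89.74726104736328 z 0.012294550801046134
fin top 88 [ 0.607  -0.0495  0.1197]
grip 219 [ 0.5237 -0.0524  0.1436]
ytop 338 [ 0.7115 -0.0524  0.1058] ((711.234130859375, -51.90564727783203), (58.353851318359375, 42.4148063659668), 0.7960073351860046)
dot 45 [ 0.7039 -0.0517  0.1071]
t 9.05 tcp [ 0.4951 -0.051   0.2102] yang 90.00 tilt z [ 0.001 -0.    -1.   ] F [-0.14  0.37  0.31] gw 0.998 shift [ 0.0152 -0.      0.0602] spin 0.0<stdin>:7: RuntimeWarning: Mean of empty slice.
  ret = um.true_divide(
```

View pics/w5.png

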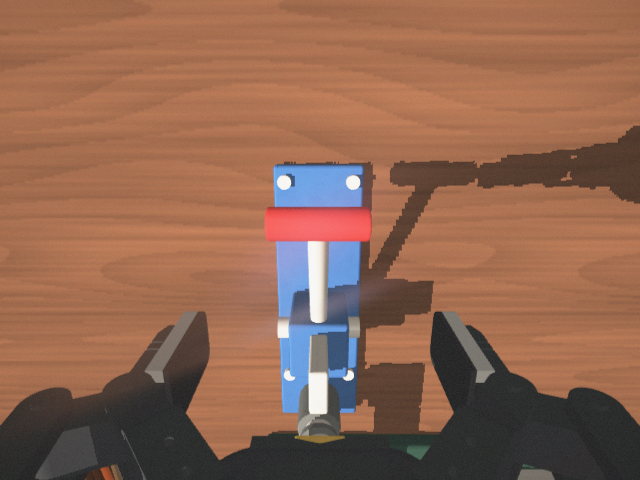

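The jack stands flat and straight: blue base at columns 275–362, grip bar at (318,224), handle up. The saddle is at about (0.702,-0.052), within 2–3 mm of the dot. Now I shut the fingers above the grip and press along its arc.

```bash
python3 -m inch '[[0.008,0,0,0],[0.016,0,0.01,0],[0.016,0,0.03,0],[0.016,0,0.05,0],[0.016,0,0.06,0],[0.016,0,0.06,0],[0.016,0,0.06,0],[0.016,0,0.06,0],[0.016,0,0.06,0],[0.016,0,0.06,0]]' 255
python3 -m inch '[[0,0,0.006,0],[0,0,0.012,0],[0,0,0.016,0],[0.001,0,0.02,0],[0.002,0,0.024,0],[0.004,0,0.028,0],[0.004,0,0.028,0],[0.004,0,0.028,0]]'
python3 -c "
from h import *
to(.469,-.0515,.1,90)"
```

```text
t: 9.88
eef_pos: [0.4797, -0.0511, 0.1512]
tcp_rot: [0.001, -0.0, 1.0, -0.0]
ft_force: [0.3, 0.1, -0.1]
gripper_width: -0.002
t: 10.55
eef_pos: [0.4745, -0.0509, 0.1216]
tcp_rot: [-0.0, -0.0, 1.0, 0.0]
ft_force: [-2.8, 0.2, 3.3]
gripper_width: -0.0
t 10.55 tcp [ 0.4745 -0.0509  0.1216] yang 90.01 tilt z [-0.001  0.    -1.   ] F [-2.8   0.23  3.33] gw -0.000 shift [ 0.0055 -0.0006  0.0216] spin 0.0002
```

```bash
python3 -m inch '[[0.002,0,0.006,0],[0.004,0,0.011,0],[0.006,0,0.016,0],[0.0075,0,0.021,0],[0.009,0,0.026,0],[0.0105,0,0.031,0],[0.0115,0,0.036,0],[0.012,0,0.041,0],[0.0125,0,0.046,0],[0.0125,0,0.051,0],[0.0125,0,0.055,0],[0.0125,0,0.057,0]]'
python3 - <<'E'
from meas import *
to(.462,-.0515,.062,90)
jc=np.array([.593,-.052])
for n in('top','side'):
    d=grab(n,n+'6.png');rep(d,jc,np.array([.7035,-.052]))
cv2.imwrite('pics/s6c.png',cv2.resize(d['frame'][170:350,260:500,::-1],None,fx=3,fy=3))
to(.462,-.0515,.062,90)
E
```

```text
t: 11.55
eef_pos: [0.4618, -0.0512, 0.0654]
tcp_rot: [-0.001, -0.0, 1.0, -0.0]
ft_force: [-8.3, -0.2, 10.5]
gripper_width: 0.001
t 11.55 tcp [ 0.4618 -0.0512  0.0654] yang 90.03 tilt z [-0.002 -0.    -1.   ] F [-8.32 -0.16 10.46] gw 0.001 shift [-0.0002 -0.0003  0.0034] spin 0.0004
blue base n 702 c [643.1 -52.6] (76.70655059814453, 166.13682556152344) 89.34767150878906 z 0.012490646872424738
fin top 683 [ 0.7104 -0.0515  0.1293]
grip 47 [ 0.6967 -0.0518  0.1525]
ytop 354 [ 0.7116 -0.0524  0.1293] ((711.654296875, -53.033573150634766), (58.5755615234375, 44.30702209472656), 0.8263369202613831)
dot 46 [ 0.7041 -0.0519  0.1307]
blue base n 1214 c [591.8 -55.3] (84.6329345703125, 263.7440490722656) 89.49285888671875 z 0.010979641381224814
fin top 610 [ 0.7004 -0.0616  0.1258]
grip 82 [ 0.5105 -0.0708  0.0737]
ytop 230 [ 0.7099 -0.063   0.1245] ((709.843017578125, -55.37440490722656), (57.97013473510742, 50.23442840576172), 5.234691143035889)
dot 17 [ 0.7022 -0.0495  0.1292]
t 11.65 tcp [ 0.4617 -0.0512  0.0655] yang 90.03 tilt z [-0.002 -0.    -1.   ] F [-7.79 -0.39 10.89] gw 0.003 shift [-0.0003 -0.0003  0.0035] spin 0.0004
```

View pics/s6c.png

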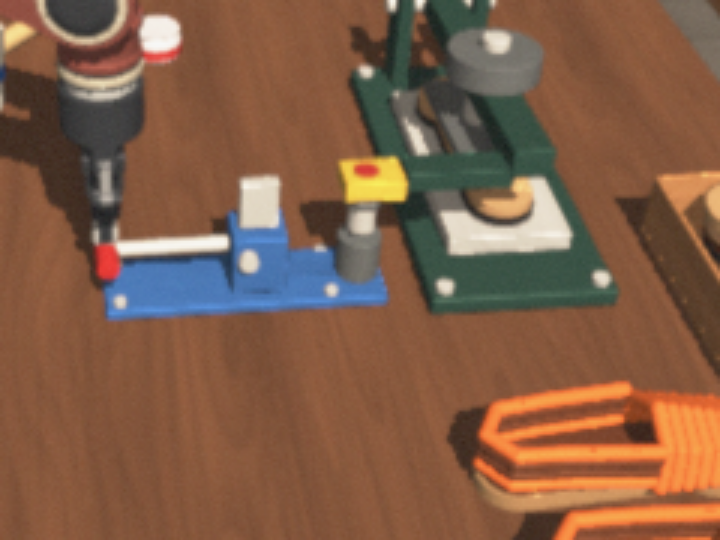

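The handle is level and the pad is up about 24 mm, resting on the extended ram (362,215), with the grip at (108,262). Fx of -8 N comes from the bar rolling under the tip, so I ease the tool outward, finish the stroke, then come back up along the arc.

```bash
python3 -m inch '[[0.002,0,0.001,0],[0.004,0,0.002,0],[0.004,0,0.002,0],[0.004,0,0.002,0]]'
python3 -m inch '[[0,0,-0.006,0],[0,0,-0.012,0],[-0.001,0,-0.018,0],[-0.002,0,-0.024,0],[-0.004,0,-0.03,0],[-0.006,0,-0.036,0],[-0.008,0,-0.042,0],[-0.01,0,-0.048,0],[-0.013,0,-0.054,0],[-0.016,0,-0.06,0],[-0.018,0,-0.068,0],[-0.018,0,-0.083,0]]'
python3 -m inch '[[0,0,0,0],[0,0,0,0],[0,0,0,0],[0,0,0,0],[0,0,0,0]]'
python3 - <<'E'
from meas import *
to(.479,-.0515,.131,90)
jc=np.array([.593,-.052])
for n in('top','side'):
    d=grab(n,n+'7.png');rep(d,jc,np.array([.7035,-.052]))
P=cloud(d);s=near(P,jc+[.11,0],.04)&(P[...,2]>.045)&(P[...,2]<.083);print('sad/sleeve',s.sum(),np.percentile(P[s],[1,99],axis=0).round(4))
cv2.imwrite('pics/s7c.png',cv2.resize(d['frame'][170:350,260:500,::-1],None,fx=3,fy=3))
E
```

```text
t: 11.98
eef_pos: [0.4617, -0.0513, 0.0658]
tcp_rot: [0.004, 0.0, 1.0, -0.0]
ft_force: [-0.1, 1.9, 9.9]
gripper_width: -0.003
t: 12.98
eef_pos: [0.4751, -0.0505, 0.1442]
tcp_rot: [-0.002, -0.0, 1.0, 0.001]
ft_force: [0.4, -0.1, -0.9]
gripper_width: -0.001
t: 13.4
eef_pos: [0.4756, -0.0507, 0.1446]
tcp_rot: [-0.001, -0.0, 1.0, 0.0]
ft_force: [0.7, -0.2, -0.9]
gripper_width: -0.002
t 13.40 tcp [ 0.4756 -0.0507  0.1446] yang 90.01 tilt z [-0.002  0.001 -1.   ] F [ 0.68 -0.21 -0.9 ] gw -0.002 shift [-0.0035 -0.0008  0.0136] spin 0.0001
blue base n 592 c [594.  -52.7] (77.09736633300781, 264.56317138671875) 89.7163314819336 z 0.01272943908575841
fin top 128 [ 0.6542 -0.0531  0.1217]
grip 45 [ 0.7039 -0.0517  0.1073]
ytop 335 [ 0.7115 -0.0524  0.1057] ((711.7091064453125, -51.849891662597656), (58.04286575317383, 42.340126037597656), 0.7847286462783813)
dot 45 [ 0.7039 -0.0517  0.1073]
blue base n 1243 c [591.6 -55.4] (84.14891052246094, 263.2166748046875) 89.96127319335938 z 0.010878313721107036
fin top 116 [ 0.5675 -0.0557  0.1212]
grip 118 [ 0.5131 -0.0665  0.1229]
ytop 196 [ 0.7096 -0.0585  0.1029] ((710.0281372070312, -52.403072357177734), (48.804683685302734, 56.30492401123047), 89.04376220703125)
dot 18 [ 0.7022 -0.0511  0.1053]
sad/sleeve 142 [[ 0.6827 -0.0751  0.0453]
 [ 0.7196 -0.0448  0.0791]]
```

View pics/s7c.png

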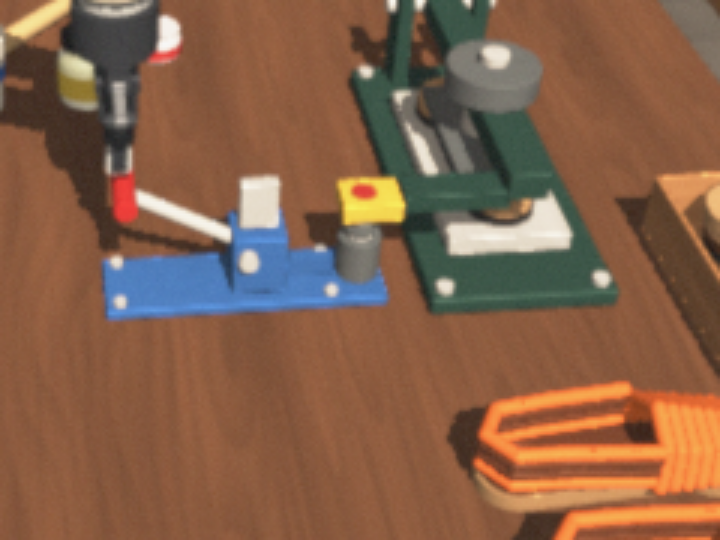

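The beam is down (dot back at its starting height), the handle is fully up at (125,197), and the jack has not shifted. Now the second stroke.

```bash
python3 -m inch '[[-0.003,0,0.004,0],[-0.003,0,0.009,0],[-0.003,0,0.013,0],[-0.002,0,0.016,0],[-0.001,0,0.02,0],[0.001,0,0.024,0],[0.003,0,0.028,0],[0.004,0,0.032,0],[0.005,0,0.036,0],[0.006,0,0.04,0],[0.007,0,0.0445,0]]'
python3 -m inch '[[0.0015,0,0.005,0],[0.003,0,0.01,0],[0.0045,0,0.015,0],[0.006,0,0.02,0],[0.007,0,0.025,0],[0.008,0,0.03,0],[0.0085,0,0.034,0],[0.009,0,0.037,0],[0.009,0,0.037,0],[0.009,0,0.037,0]]'
python3 - <<'E'
from meas import *
to(.462,-.0515,.062,90)
jc=np.array([.593,-.052])
for n in('top','side'):
    d=grab(n,n+'8.png');rep(d,jc,np.array([.7035,-.052]))
cv2.imwrite('pics/s8c.png',cv2.resize(d['frame'][170:350,260:500,::-1],None,fx=3,fy=3))
E
```

```text
t: 14.42
eef_pos: [0.4688, -0.0511, 0.1027]
tcp_rot: [-0.001, -0.0, 1.0, -0.0]
ft_force: [-9.6, 1.5, 14.5]
gripper_width: 0.001
t: 15.25
eef_pos: [0.4604, -0.0511, 0.0652]
tcp_rot: [-0.0, -0.0, 1.0, -0.0]
ft_force: [-5.4, -0.1, 10.0]
gripper_width: -0.0
t 15.25 tcp [ 0.4604 -0.0511  0.0652] yang 90.01 tilt z [-0. -0. -1.] F [-5.38 -0.07  9.99] gw -0.000 shift [-0.0016 -0.0004  0.0032] spin 0.0002
blue base n 731 c [641.3 -52.7] (76.68795776367188, 167.38308715820312) 89.37169647216797 z 0.01255149208581896
fin top 676 [ 0.7099 -0.0512  0.1294]
grip 46 [ 0.6963 -0.0516  0.1533]
ytop 357 [ 0.7113 -0.0522  0.1293] ((711.588623046875, -53.05787658691406), (58.58249282836914, 44.355491638183594), 0.8184255957603455)
dot 45 [ 0.7038 -0.0517  0.1311]
blue base n 1221 c [591.2 -54.2] (263.2269287109375, 86.26868438720703) 0.33399882912635803 z 0.011040426319689378
fin top 602 [ 0.7012 -0.0615  0.1258]
grip 82 [ 0.5076 -0.0709  0.0727]
ytop 230 [ 0.7104 -0.0629  0.1242] ((709.4428100585938, -53.863525390625), (57.89150619506836, 51.122283935546875), 0.93770432472229)
dot 16 [ 0.7027 -0.0492  0.1288]
```

View pics/s8c.png

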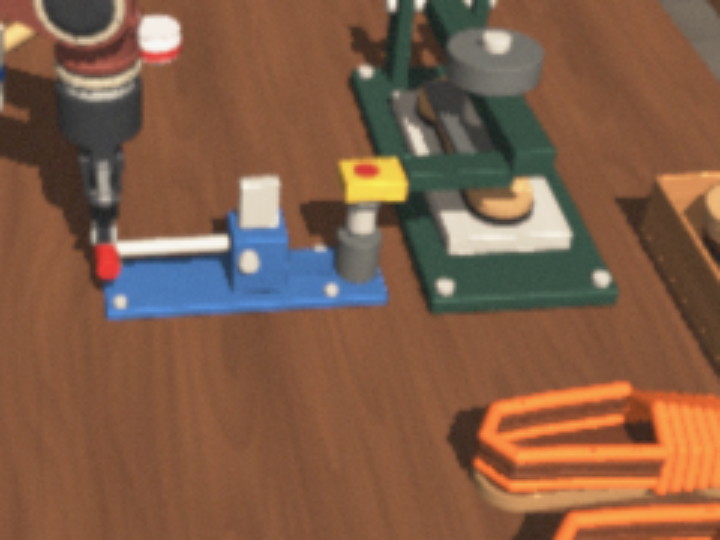

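The second stroke worked: pad up 24 mm on the ram, handle level at (108,262), jack unmoved. I ease out the leftover sideways force, check that it holds, and hand in.

```bash
python3 -m inch '[[0.001,0,0.0005,0],[0.002,0,0.001,0],[0.002,0,0.001,0],[0.002,0,0.001,0],[0.002,0,0.001,0],[0.002,0,0.001,0]]'
python3 - <<'E'
from meas import *
to(.462,-.0515,.062,90)
d=grab('top');rep(d,np.array([.593,-.052]),np.array([.7035,-.052]))
s=sensors.get_state();print(s['t'],np.round(s['ft_force'],1))
if s['ft_force'][2]>6: print('finish',r.finish_job())
E
```

```text
t: 15.85
eef_pos: [0.4603, -0.0512, 0.0654]
tcp_rot: [0.002, -0.0, 1.0, -0.0]
ft_force: [-1.1, 1.6, 9.9]
gripper_width: 0.002
t 15.85 tcp [ 0.4603 -0.0512  0.0654] yang 90.00 tilt z [ 0.005 -0.001 -1.   ] F [-1.15  1.62  9.85] gw 0.002 shift [-0.0017 -0.0003  0.0034] spin 0.0
blue base n 743 c [639.7 -52.6] (76.74397277832031, 169.63819885253906) 89.38062286376953 z 0.012735615874304829
fin top 683 [ 0.7107 -0.0514  0.1294]
grip 46 [ 0.6964 -0.052   0.153 ]
ytop 357 [ 0.7113 -0.0524  0.1295] ((711.515380859375, -53.03927230834961), (58.33936309814453, 44.29573059082031), 0.8232008814811707)
dot 45 [ 0.704  -0.0521  0.1307]
15.9 [-1.3  2.2  9.5]
the job is handed in; nothing more can be done
finish None
```

I handed the job in at t ≈ 15.9 s. The jack stands under the lift point, and the shut fingers are holding the handle down on the second stroke. `finish_job` reports no verdict, so everything below comes from my own measurements.

I carried the jack by its fin, slid it in along the press's +x and released it flat. I then pressed the handle down, let it come fully back up, and pressed it down again.

**Last checks:**
- **Lift:** the pad is about 24 mm up, at roughly 103 mm, with the ram visibly under it.
- **Handle:** about 0.52 rad, worked out from the tool height. A last small downward command did not move the tip any lower.
- **Push on the grip:** about 10 N down. The sideways force eased from 5 N to about 1 N before I handed in.
- **Placing:** the saddle is about 2–3 mm from the lift point. The jack looked flat and had not moved between strokes.
- **Between strokes:** the beam settled back to its starting height and the handle came fully up.

**Disagreement:** the side and top cameras differ by about 2 mm, which is within their calibration. I could not measure the force between saddle and pad directly. I did not measure the bystanders afterwards, but the path stayed clear of them and none looked moved in the side crops.

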